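# Reassemble a bicycle rear hub: freehub on, axle through, keyed and home

### The job

A bicycle rear hub stands upright in the low vice. Set the freehub body, narrow end down, in the cup on top of the hub and let go of it; then take the long collared axle from the wooden block and push it down through freehub and hub, turning it under light pressure until its flat end drops into the hidden slot of the end cap at the bottom, and press it fully home, collar on the freehub, and let go. Light hand pressure only, never force anything, and disturb nothing else.

Things in the scene. Friction and masses are not known exactly. Their poses are not given: they have to be found in the camera images.
- hub: Bicycle rear hub (black shell, spoke flanges, 62 mm over the upper) upright, its lower end cap clamped in a low blue vice: one fixed unit. Origin on the hub's axis at the table top, z up; x runs from the vice's screw (-x) to its fixed jaw. On top an open cup: 33 mm inside, 45 mm outside, rim 118 mm above the table, floor at 111 mm. A 16.6 mm bore runs down from the cup floor.
- hub_seat (a point): Centre of the cup's floor, on the hub's axis, 111 mm above the table. The bore below it has bearings at 104 to 111 mm and at 46 to 52 mm above the table, the lower one with a conical lead-in.
- hub_slot (a point): Point on the hub's axis, 40 mm above the table: top face of the end cap, out of sight in the bore. A slot 9 mm wide, over 15 mm long and 16 mm deep in it takes the axle's flat end. The slot's angle is NOT this point's: its long direction lies anywhere up to 60 degrees either side of the hub's x, cannot be seen, does not turn under load and must be found by feel.
- freehub: Freehub body, loose, upright on the table: splined steel tube, 34 mm diameter from 8 to 44 mm of its height, on a narrower foot 29 mm in diameter and 8 mm high. 16.6 mm bore right through, with a conical lead-in 21 mm wide at the top. Origin at the centre of its underside, z up. Seated, the foot stands on the cup floor with 2 mm play all round, its top 155 mm above the table. 0.13 kg.
- freehub_top (a point): Centre of the freehub's top face, 44 mm above its origin.
- axle: Rear axle, loose, upright in one of the block's two holes; the longer axle, 151 mm, with collar and squared head. Origin at the tip, z towards the head. 0 to 12 mm: flat end, 15 mm wide along x (13 over the last 1.4 mm), 8 mm thick along y. To 125 mm: round shaft, 15 mm. 125 to 129 mm: collar, 25 mm diameter. 129 to 151 mm: head to grip, two wrench flats 17 mm apart across y, 20 mm long in x. 0.12 kg.
- axle_collar (a point): Centre of the underside of the axle's collar, 125 mm above its tip. With the tip stopped on the end cap, slot not found, the collar is 10 mm above the seated freehub (tip 40 mm above the table). Home, the collar rests on the freehub and the tip is 30 mm above the table.
- block: Wooden axle block, fixed, 70 mm (x) by 130 mm (y), 45 mm high; origin at the centre of its underside. Two upright 17 mm holes, 35 mm deep, at y = -30 and +30 mm, each with an axle standing in it.
- front_axle: Shorter front axle, 97 mm long, 15 mm shaft, plain round head 21 mm in diameter, loose in the other hole of the block; origin at its tip. Leave it alone.
- cassette: Loose sprocket cassette lying on the table, 132 mm across, 36 mm high; origin at the centre of its underside. Leave it alone.
- lockring: Loose lockring, 38 mm across, 8 mm high, lying flat; origin at the centre of its underside. Leave it alone.
- grease: White grease jar, 68 mm across, 62 mm high; origin at the centre of its underside. Leave it alone.
- driver: Screwdriver lying on the table; leave it alone.
- cone_wrench: Wrench lying on the table; leave it alone.
- chain_whip: Chain whip (flat bar with a blue grip, 270 mm long) lying on the table; leave it alone.
- spray: Spray can, 52 mm across, 170 mm high; leave it alone.
There are look-alikes about, which are no part of the job. What is shaped like the axle but yellow is not meant.

How it is judged:
On the way, in this order (a step that is already met when the one before it is completed fails the run):
1. the freehub stands seated in the hub's cup, released, before the axle goes in (horizontal distance between freehub and hub_seat below 0.004 m and z of freehub in the frame of hub_seat between -0.002 and 0.002 m and angle between freehub's own z axis and vertical below 0.06 rad and contact force between the fingers and freehub below 0.2 N), for 0.2 s.
2. the axle has gone down through the freehub and the hub, its tip within 10 mm of the end cap or lower (horizontal distance between axle and hub_seat below 0.004 m and z of axle in the frame of hub below 0.05 m).
At the end, for the whole second after the job is handed in: Freehub in the cup (underside within 2 mm of its floor, 4 mm of the axis); axle through both and keyed in the slot: tip at most 32 mm above the table (home 30), upright within 0.05 rad, collar on the freehub (centres within 3.5 mm); all at rest (z of axle in the frame of hub below 0.032 m and horizontal distance between each of axle, freehub and hub_seat below 0.004 m and angle between axle's own z axis and vertical below 0.05 rad and distance between axle_collar and freehub_top below 0.0035 m and z of freehub in the frame of hub_seat below 0.002 m and linear speed of each of axle, freehub below 0.01 m/s and angle between freehub's own z axis and vertical below 0.06 rad); the robot touches nothing.
It fails at once if the axle is forced: it presses on the hub or end cap with more than 50 N (contact force between axle and hub above 50 N).
It fails at once if the freehub is forced: it presses on the hub with more than 50 N (contact force between freehub and hub above 50 N).
It fails at once if a bystander (front axle, cassette, lockring, grease jar, screwdriver, wrench, chain whip, spray can) is moved by more than 30 mm (distance of any of front_axle, cassette, lockring, grease, driver, cone_wrench, chain_whip, spray from where it was at the start of the episode above 0.03 m).
It also fails if it takes over 72 s, if anything falls off the work surface, if the arm or the gripper's body presses on something with over 40 N, if the wrist force passes 120 N, or if a joint passes its speed limit or range.

### The arm

A 6-joint arm with a two-finger parallel gripper is mounted at the origin on the work surface. World frame = base frame: x ahead of the robot, y to its left, z up, the work surface at z = 0. Lengths are in m, angles in rad, forces in N, time in s.
With the tool pointing down it reaches from about 0.35 to 0.85 m from the base axis. Payload 8.1 kg.
Tool frame: the origin (TCP) lies at the very end of the fingers, on their centre line; the grasp point (between the pads) lies 19 mm behind it; z points along the fingers, y is the direction in which the jaws open and shut (so a half turn about z gives the same grasp; the last joint's range is limited). The gripper opens to 85 mm and grips with 20 to 120 N. Pads are 22 mm wide; open, the fingers measure 114 mm over their backs; the gripper's body (76 mm by 85 mm) begins 54 mm behind the grasp point. The pads swing forward as they close: fully open they stand 13 mm farther back than shut.
Start: joints at [-1.351, 0.13, 1.488, -0, 1.523, -0.085], TCP at [0.18, -0.572, 0.231] pointing down, gripper open.
Joint ranges: [-2.96, 2.96], [-0.89, 2.26], [0.02, 2.5], [-1.34, 4.48], [0, 2.73], [-2.66, 2.66]. Speed limits (rad/s): [2.39, 2.39, 2.79, 3.14, 3.14, 3.14].

### API

Orientations are given as a 3x3 rotation matrix whose columns are the frame's x, y, z axes.
In Python, from rig import robot gives the robot as it stands.
- The arm moves only by the tool play_rows, never from a script. Its arguments are lists of equal length, an entry for each row: "dp": the shift along the tool's x, y, z scaled (see below), a list of three; "roll": the turn about the tool's z scaled (see below). In form: {"dp": [[tx, ty, tz], ...], "roll": [roll, ...]}. A call has 1 to 10 rows; each row is the pose to reach, as a shift and turn from the pose commanded when the call began, along the tool's axes at that moment; what a row does not reach only later rows make up. The controller multiplies each number of a shift by 15 cm and each number of a turn by 30 degrees. A row lasts 1/10 s, in which the tool goes at most 50 mm and 8.59 degrees, less where a joint would pass 70% of its speed; a pose out of reach is approached as far as the arm can. A call with a number of a shift or a turn outside -1 to 1 is refused whole. A call with a gripper value outside its range is refused whole. "gripper" is the closure, from -1 (fully open) to 1 (shut), so that 0 is half open, set as the call begins (left out, the last holds). The fingers move at their own pace and stop on an object; the grip force is fixed at half the most. Time passes only in rows, so rows that repeat a pose let the fingers close. It gives the time, the measured TCP pose, the force and the opening at its end, in the units of the state.
- robot.get_state(): the state, without advancing time (a new reading comes with each control period).
- robot.get_image(name): name is "scene" or "top" or "wrist"; returns the picture (480x640x3 uint8, red, green, blue); there is no depth.
- robot.camera_params(name): a dict with "mtx" (3x3 intrinsics, pixels), "k1" (the pictures are not rectified: a ray, as slopes to the right and down, at radius r is drawn at 1 + k1 r^2 times it, then the intrinsics apply), "rvec" (rotation vector, rad) and "tvec" (3), from world to camera coordinates, as OpenCV has them; the wrist camera has in their place "T_tool_cam" (4x4, takes a point from camera to tool coordinates, whose origin is the TCP and whose axes are the flange's). Camera axes: x right, y down, z forward; pixel columns grow to the right and rows downward; lengths in m; the calibration is good to about 2 mm. A picture is of the moment at which its call begins: read the wrist's pose just before it. camera_params takes no time and is no camera call.
- robot.sign_off(): hands the job in, once; it reports no verdict.
The state is a dict: "clock": time; "qpos": joint angles; "dq": joint speeds; "tau": joint torques, N m; "ee_pos": TCP position; "ee_rot": TCP orientation; "force": force on the tool from outside, world axes, zero at the start; "wrist_torque": the same for the moment, N m; "grip_width": finger opening in m.
Only numpy, scipy, OpenCV 4.12 (cv2) and the standard library are available. Lean on these libraries where they do the work, as an engineer would, in place of code of your own. Each camera call takes 0.05 s, during which the arm holds its last target. There are 200 camera calls.

## Working session

There is one attempt and no reset: what is moved stays moved. The work goes in short steps, Python scripts to look and compute and a tool call to move; the robot and the scene stay as the last step left them, time stands still between calls to the robot, and variables do not carry over. Pictures are saved under pics/ and viewed, about 8 in all and at most 12, crops included, and the job is handed in when it is done.

Besides the shell and the picture viewer there is one more tool, called after "Emit:" as name(argument=value, ...), one argument or row to a line, values as JSON. play_rows: Moves the arm, as the interface text tells. Its arguments: {"type":"object","properties":{"dp":{"type":"array"},"roll":{"type":"array"},"gripper":{"type":"number"}},"required":["dp","roll"]}

```bash
mkdir -p pics; ls; cat > h.py <<'E'
import numpy as np, cv2
from rig import robot
def snap(n,f,crop=None,scale=1):
    s=robot.get_state(); im=robot.get_image(n); np.save('pics/'+f+'.npy',im)
    np.savez('pics/'+f+'_p.npz',p=s['ee_pos'],R=s['ee_rot'])
    b=im[...,::-1]
    cv2.imwrite('pics/'+f+'.png',b); return im
def cam(n,f=None):
    c=robot.camera_params(n); K=np.array(c['mtx']);k1=c['k1']
    if n=='wrist':
        T=np.array(c['T_tool_cam'])
        z=np.load('pics/'+f+'_p.npz'); R=z['R']@T[:3,:3]; o=z['R']@T[:3,3]+z['p']
    else:
        R0=cv2.Rodrigues(np.array(c['rvec'],float))[0]; R=R0.T; o=-R@np.array(c['tvec'],float).ravel()
    return K,k1,R,o
def ray(n,uv,f=None):
    K,k1,R,o=cam(n,f)
    q=cv2.undistortPoints(np.array([[uv]],float),K,np.array([k1,0,0,0.]))[0,0]
    return o,R@np.array([q[0],q[1],1])
def onz(n,uv,z,f=None):
    o,d=ray(n,uv,f); return o+d*(z-o[2])/d[2]
def proj(n,P,f=None):
    K,k1,R,o=cam(n,f); q=(np.array(P)-o)@R; s=q[...,:2]/q[...,2:]
    r2=(s**2).sum(-1,keepdims=True); s=s*(1+k1*r2); return s@K[:2,:2].T+K[:2,2]
E
python3 - <<'E'
from h import *
for n in('scene','top','wrist'):
    snap(n,n+'0'); 
    print(n,robot.camera_params(n))
print(robot.get_state())
E
```

```text
pics
scene {'mtx': array([[532.87244958,   0.        , 325.78437046],
       [  0.        , 532.87244958, 236.17779793],
       [  0.        ,   0.        ,   1.        ]]), 'k1': -0.08144933272307237, 'rvec': array([ 2.02814632,  1.62503434, -0.53477518]), 'tvec': array([-0.10271918, -0.37238809,  1.57023693])}
top {'mtx': array([[474.18346521,   0.        , 326.1436538 ],
       [  0.        , 474.18346521, 234.04867541],
       [  0.        ,   0.        ,   1.        ]]), 'k1': -0.12354372376402487, 'rvec': array([ 2.17098513, -2.04581614,  0.20234876]), 'tvec': array([-0.04857108,  0.51797736,  1.25312728])}
wrist {'mtx': array([[353.43475481,   0.        , 313.37385598],
       [  0.        , 353.43475481, 241.1816885 ],
       [  0.        ,   0.        ,   1.        ]]), 'k1': -0.0026709104332951978, 'T_tool_cam': array([[-1.24635540e-03, -9.54763016e-01, -2.97365146e-01,
         7.67261781e-02],
       [ 9.99998934e-01, -1.41598972e-03,  3.55053520e-04,
         7.03361962e-06],
       [-7.60057959e-04, -2.97364387e-01,  9.54763763e-01,
        -1.43342913e-01],
       [ 0.
[... 172 characters left out ...]
7,
        1.52297958e+00, -8.54095133e-02]), 'dq': array([-5.00522537e-06, -2.82032618e-03, -3.02891101e-03,  6.65905651e-04,
        6.47203394e-05, -4.47696812e-04]), 'tau': array([-4.22372273e-05, -5.70062077e+01, -5.01159990e+01, -2.56171807e-04,
        9.62999387e-03, -1.69189889e-05]), 'ee_pos': array([ 0.17999123, -0.57192545,  0.23045819]), 'ee_rot': array([[ 9.53903873e-01,  3.00112148e-01, -3.16102422e-04],
       [ 3.00112289e-01, -9.53902831e-01,  1.41504205e-03],
       [ 1.23140316e-04, -1.44468032e-03, -9.99998949e-01]]), 'force': array([ 0.03643061, -0.31163708, -0.00063898]), 'wrist_torque': array([ 0.03336761,  0.01475104, -0.04315233]), 'grip_width': 0.08579684025562498}
```

View pics/scene0.png

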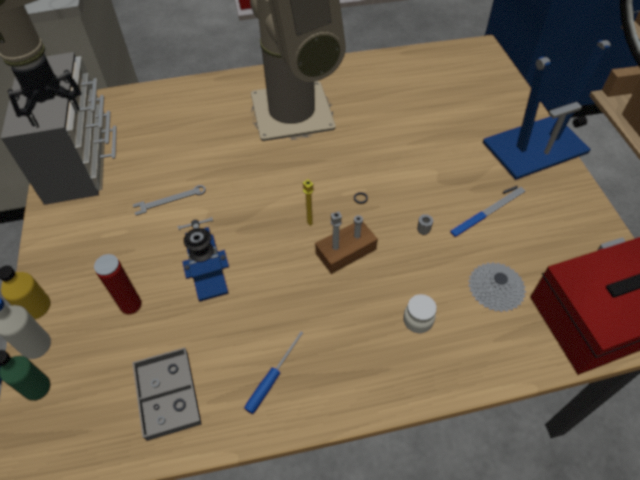

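View pics/top0.png

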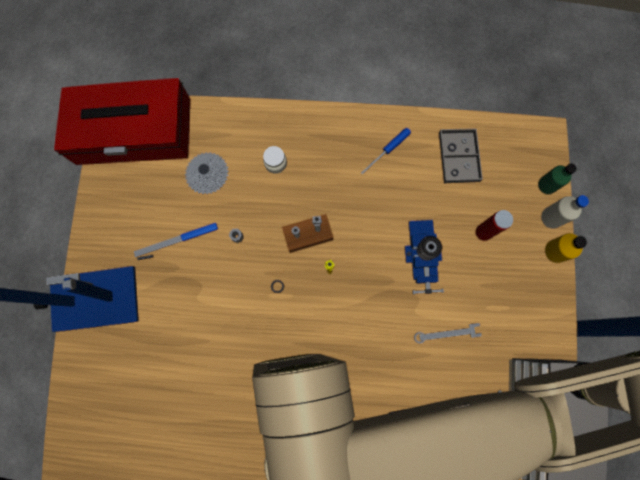

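The scene view shows the hub at (198,240), the freehub at (425,222), the long axle's head at (337,217) and the yellow decoy at (308,187). In the top view the hub is at (430,246), the freehub at (236,235) and the long axle at (317,220).

```bash
python3 - <<'E'
from h import *
def tri(us,ut):
    o1,d1=ray('scene',us);o2,d2=ray('top',ut)
    A=np.stack([d1,-d2],1);s=np.linalg.lstsq(A,o2-o1,rcond=None)[0]
    a=o1+d1*s[0];b=o2+d2*s[1]; return ((a+b)/2).round(4),(np.linalg.norm(a-b)).round(4)
print('hub',onz('scene',(198,236),.118),onz('top',(430,246),.118),tri((198,236),(430,246)))
print('freehub',onz('scene',(425,219),.044),onz('top',(236,235),.044))
print('axle R',tri((337,216),(317,220)),'axle L',tri((358,220),(296,230)))
print('yellow',tri((308,184),(329,265)))
for n,uv in dict(spray=(503,219),grease=(274,155),lockring=(278,286),whip=(217,227),wb=(284,232),wb2=(326,214),wb3=(333,238),wb4=(291,251),vice=(422,222),vice2=(427,292)).items(): print(n,onz('top',uv,{'spray':.17,'grease':.06,'wb':.045,'wb2':.045,'wb3':.045,'wb4':.045}.get(n,0.0)).round(3))
E
```

```text
hub [ 0.49631654 -0.28918257  0.118     ] [ 0.49064572 -0.29166797  0.118     ] (array([ 0.4917, -0.2913,  0.1126]), np.float64(0.0028))
freehub [0.5069297  0.23588709 0.044     ] [0.50427153 0.2330268  0.044     ]
axle R (array([0.5351, 0.0085, 0.1525]), np.float64(0.0052)) axle L (array([0.5167, 0.0634, 0.1003]), np.float64(0.0028))
yellow (array([ 0.4224, -0.0305,  0.1418]), np.float64(0.0017))
spray [ 0.562 -0.469  0.17 ]
grease [0.739 0.144 0.06 ]
lockring [0.374 0.109 0.   ]
whip [0.533 0.3   0.   ]
wb [0.52  0.1   0.045]
wb2 [ 0.579 -0.014  0.045]
wb3 [ 0.511 -0.037  0.045]
wb4 [0.468 0.076 0.045]
vice [ 0.583 -0.292  0.   ]
vice2 [ 0.381 -0.31   0.   ]
```

Emit:
play_rows(
  dp=[
    [0.28,-0.13,-0.04],
    [0.56,-0.26,-0.04],
    [0.85,-0.39,-0.04],
  ],
  roll=[0,0,0],
)

```text
clock: 0.45
ee_pos: [0.2847, -0.4773, 0.2371]
ee_rot: [[0.954, 0.299, -0.0], [0.299, -0.954, 0.0], [0.0, -0.0, -1.0]]
force: [1.3, -0.0, 0.5]
grip_width: 0.0854
```

Emit:
play_rows(
  dp=[
    [0.28,-0.13,-0.04],
    [0.56,-0.26,-0.04],
    [0.85,-0.39,-0.04],
  ],
  roll=[0,0,0],
)

```text
clock: 0.75
ee_pos: [0.3892, -0.3828, 0.2434]
ee_rot: [[0.954, 0.3, 0.0], [0.3, -0.954, -0.0], [0.0, 0.0, -1.0]]
force: [1.0, -2.0, 0.4]
grip_width: 0.0853
```

Emit:
play_rows(
  dp=[
    [0.28,-0.13,-0.04],
    [0.56,-0.26,-0.04],
    [0.85,-0.39,-0.04],
    [0.85,-0.39,-0.04],
    [0.85,-0.39,-0.04],
    [0.85,-0.39,-0.04],
  ],
  roll=[0,0,0,0,0,0],
)

```text
clock: 1.35
ee_pos: [0.4917, -0.2905, 0.249]
ee_rot: [[0.954, 0.3, -0.001], [0.3, -0.954, 0.0], [-0.001, -0.0, -1.0]]
force: [-0.2, -0.3, -0.7]
grip_width: 0.0852
```

```bash
python3 - <<'E'
from h import *
print(robot.get_state()['ee_pos'])
snap('wrist','w_hub')
print(proj('wrist',[.4917,-.2913,.118],'w_hub'))
E
```

```text
[ 0.49170011 -0.29054728  0.24896417]
[314.15942311 231.01036186]
```

View pics/w_hub.png

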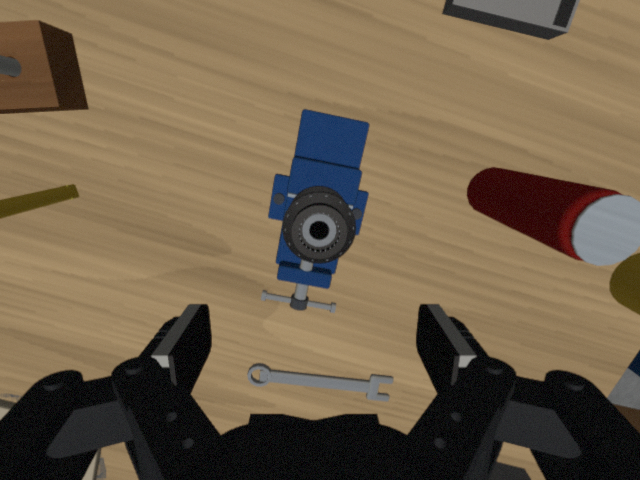

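The hub cup is at (319,230), with the grey floor ring and dark bore visible. The vice axis runs from the screw (300,300) to the jaw block (335,135). I'll fit the circles.

```bash
python3 - <<'E'
from h import *
im=np.load('pics/w_hub.npy'); g=cv2.cvtColor(im,cv2.COLOR_RGB2GRAY)
c=g[190:270,280:360]
print(c[40,::2]); print(c[::2,39])
for nm,m in(('bore',g<35),('floor',g>85)):
    m=m.astype(np.uint8); w=np.zeros_like(m); cv2.circle(w,(319,230),24 if nm=='floor' else 13,1,-1); m&=w
    n,l,s,ce=cv2.connectedComponentsWithStats(m)
    i=1+s[1:,4].argmax(); cn=max(cv2.findContours((l==i).astype(np.uint8),0,1)[0],key=len)
    e=cv2.fitEllipse(cn); print(nm,e,onz('wrist',e[0],.111,'w_hub'))
a=onz('wrist',(300,300),.05,'w_hub');b=onz('wrist',(335,135),.05,'w_hub');print(np.degrees(np.arctan2(*(b-a)[1::-1])))
cv2.imwrite('pics/c1.png',cv2.resize(im[180:280,270:370,::-1],(600,600)))
E
```

```text
[124  41  59  47  41  43  63  56  62  63  68  98 123 121 118  19  15  17
   0  11   4   6   3   4  46 117 123 123  80  69  64  61  60  55  42  38
  37  36  51  57]
[ 41  40  56  58  56  55  43  23  63  62  63  70 111 123 124 105  12  21
  11   5  16   6   4   7  19  97 121 123 104  54  37  49  58  56  49  33
  34  52  51  23]
bore ((318.6396484375, 229.94107055664062), (16.500146865844727, 17.4538516998291), 89.24869537353516) [ 0.49180717 -0.29516154  0.111     ]
floor ((318.7127990722656, 229.65782165527344), (32.90732192993164, 33.3091926574707), 72.55307006835938) [ 0.49205628 -0.29514572  0.111     ]
5.887114608870355
```

View pics/c1.png

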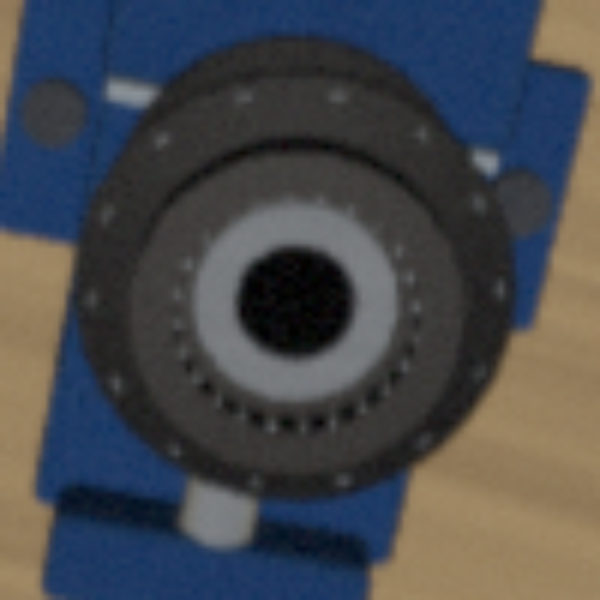

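Emit:
play_rows(
  dp=[
    [0.09,-0.28,0],
    [0.19,-0.56,0],
    [0.28,-0.84,0],
  ],
  roll=[0,0,0],
  gripper=-0.4,
)

```text
clock: 1.7
ee_pos: [0.4937, -0.1575, 0.2492]
ee_rot: [[0.955, 0.297, 0.0], [0.297, -0.955, -0.0], [0.0, 0.0, -1.0]]
force: [1.0, 0.4, -0.1]
grip_width: 0.0599
```

Emit:
play_rows(
  dp=[
    [0.12,-0.28,0],
    [0.24,-0.56,0],
    [0.4,-0.9,0],
    [0.4,-1.0,0],
    [0.4,-1.0,0],
    [0.4,-1.0,0],
  ],
  roll=[0,0,0,0,0,0],
)

```text
clock: 2.3
ee_pos: [0.5066, 0.0028, 0.2494]
ee_rot: [[0.954, 0.3, 0.0], [0.3, -0.954, -0.001], [-0.0, 0.001, -1.0]]
force: [-0.3, -0.1, -0.6]
grip_width: 0.0604
```

```bash
python3 - <<'E'
from h import *
snap('wrist','w_ax')
E
```

Emit:
play_rows(
  dp=[
    [0.05,-0.28,0],
    [0.1,-0.56,0],
    [0.15,-0.84,0],
  ],
  roll=[0,0,0],
)

```text
clock: 2.65
ee_pos: [0.4907, 0.1297, 0.2493]
ee_rot: [[0.955, 0.296, 0.0], [0.296, -0.955, -0.0], [0.0, 0.0, -1.0]]
force: [0.2, -0.3, 0.9]
grip_width: 0.0598
```

Emit:
play_rows(
  dp=[
    [0.1,-0.28,0.1],
    [0.2,-0.5,0.2],
    [0.3,-0.64,0.3],
    [0.3,-0.64,0.33],
    [0.3,-0.64,0.33],
    [0.3,-0.64,0.33],
  ],
  roll=[0,0,0,0,0,0],
)

```text
clock: 3.25
ee_pos: [0.5051, 0.234, 0.2002]
ee_rot: [[0.955, 0.298, 0.0], [0.298, -0.955, -0.0], [0.0, 0.001, -1.0]]
force: [0.1, -0.5, -0.4]
grip_width: 0.0598
```

```bash
python3 - <<'E'
from h import *
a=snap('wrist','w_fh'); b=np.load('pics/w_ax.npy')
print(robot.get_state()['ee_pos'],robot.get_state()['grip_width'],proj('wrist',[.505,.234,.044],'w_fh'),proj('wrist',[.535,.0085,.161],'w_ax'))
cv2.imwrite('pics/v.png',cv2.resize(np.vstack([b,a])[...,::-1],(400,600)))
E
```

```text
[0.50531524 0.23420317 0.20069138] 0.0597434617123939 [313.07882168 223.2514663 ] [317.68116177 206.43722459]
```

View pics/v.png

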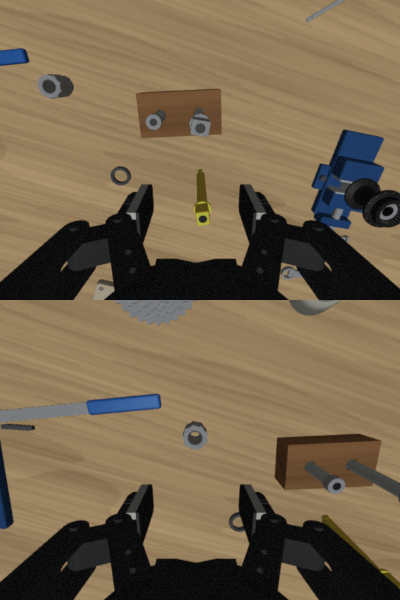

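The upper half shows the long axle's head at about native (320,200), with the yellow decoy below it. The lower half shows the freehub at about native (312,217).

```bash
python3 - <<'E'
from h import *
a=np.load('pics/w_fh.npy'); b=np.load('pics/w_ax.npy')
h=cv2.cvtColor(a,cv2.COLOR_RGB2HSV); m=(h[...,1]<75).astype(np.uint8); w=np.zeros_like(m); w[185:250,280:345]=1; m&=w
cn=max(cv2.findContours(m,0,1)[0],key=cv2.contourArea); (c,r)=cv2.minEnclosingCircle(cn); print(c,r)
# bore: wood-coloured or dark centre
m2=((cv2.cvtColor(a,cv2.COLOR_RGB2GRAY)<60)).astype(np.uint8)&w
for k in cv2.findContours(m2,0,1)[0]:
    if cv2.contourArea(k)>20: print('dark',cv2.fitEllipse(k) if len(k)>4 else 0)
x=cv2.resize(a[185:250,280:345,::-1],(400,400),interpolation=2); y=cv2.resize(b[165:230,285:350,::-1],(400,400),interpolation=2)
cv2.imwrite('pics/c2.png',np.hstack([x,y]))
E
```

```text
(311.44268798828125, 216.69744873046875) 22.957151412963867
dark ((311.6929931640625, 222.1416473388672), (14.013100624084473, 20.86780548095703), 95.79466247558594)
dark ((312.79937744140625, 214.04147338867188), (33.18722152709961, 36.293270111083984), 141.3321075439453)
```

View pics/c2.png

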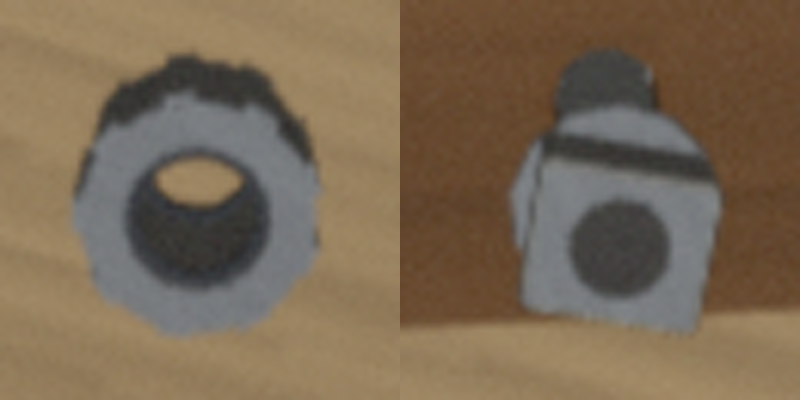

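```bash
python3 - <<'E'
from h import *
f=onz('wrist',(312.2,220.3),.044,'w_fh'); print('fh',f)
T=lambda p:(285+p[0]/6.154,165+p[1]/6.154)
P=[onz('wrist',T(p),.161,'w_ax')[:2] for p in((143,160),(315,185),(297,332),(122,303))]
print('ax',onz('wrist',T((220,247)),.161,'w_ax'),np.mean(P,0),np.linalg.norm(P[0]-P[1]),np.linalg.norm(P[1]-P[2]))
d=P[1]-P[0]+P[2]-P[3];e=P[0]-P[3]+P[1]-P[2];print(np.degrees(np.arctan2(d[1],d[0])),np.degrees(np.arctan2(e[1],e[0])))
s=robot.get_state();print((f-s['ee_pos'])@s['ee_rot']/.15, s['qpos'])
E
```

```text
fh [0.50730615 0.23551839 0.044     ]
ax [0.53644768 0.00681656 0.161     ] [0.53655624 0.00692841] 0.018628661265348467 0.016278479983768513
-81.63126361640208 10.172449139049085
[ 0.01415213 -0.00473845  1.04462372] [ 3.42179515e-01  2.93338141e-02  1.65067305e+00 -3.54748671e-04
  1.46051669e+00  1.61042492e+00]
```

Emit:
play_rows(
  dp=[
    [0.015,-0.005,0.3],
    [0.015,-0.005,0.6],
    [0.015,-0.005,0.9],
    [0.015,-0.005,1.0],
    [0.015,-0.005,1.0],
  ],
  roll=[0,0,0,0,0],
)

```text
clock: 3.8
ee_pos: [0.5049, 0.2357, 0.0481]
ee_rot: [[0.954, 0.299, -0.004], [0.299, -0.954, -0.002], [-0.004, 0.0, -1.0]]
force: [-1.0, 0.3, -0.4]
grip_width: 0.0594
```

Emit:
play_rows(
  dp=[
    [0,0,0.1],
    [0,0,0.2],
    [0,0,0.225],
    [0,0,0.225],
    [0,0,0.225],
  ],
  roll=[0,0,0,0,0],
)

```text
clock: 4.3
ee_pos: [0.5068, 0.2374, 0.0166]
ee_rot: [[0.954, 0.3, 0.001], [0.3, -0.954, 0.0], [0.001, -0.0, -1.0]]
force: [0.4, 1.1, 0.1]
grip_width: 0.06
```

Emit:
play_rows(
  dp=[
    [0,0,0],
    [0,0,0],
    [0,0,0],
    [0,0,0],
    [0,0,0],
    [0,0,0],
    [0,0,0],
    [0,0,0],
  ],
  roll=[0,0,0,0,0,0,0,0],
  gripper=1,
)

```text
clock: 5.1
ee_pos: [0.5072, 0.2375, 0.017]
ee_rot: [[0.954, 0.3, 0.002], [0.3, -0.954, 0.001], [0.002, -0.0, -1.0]]
force: [-0.2, 0.5, 7.1]
grip_width: 0.0328
```

Emit:
play_rows(
  dp=[
    [0,0,-0.3],
    [0,0,-0.6],
    [0,0,-0.9],
    [0,0,-1.0],
  ],
  roll=[0,0,0,0],
)

```text
clock: 5.5
ee_pos: [0.5089, 0.238, 0.1717]
ee_rot: [[0.954, 0.3, 0.007], [0.3, -0.954, 0.003], [0.008, -0.0, -1.0]]
force: [1.2, 0.1, -0.9]
grip_width: 0.0326
```

Emit:
play_rows(
  dp=[
    [-0.05,0.15,-0.25],
    [-0.14,0.4,-0.5],
    [-0.24,0.68,-0.55],
    [-0.29,0.84,-0.55],
  ],
  roll=[0,0,0,0],
)

```text
clock: 5.9
ee_pos: [0.5035, 0.1015, 0.2507]
ee_rot: [[0.954, 0.299, 0.003], [0.299, -0.954, -0.001], [0.003, 0.002, -1.0]]
force: [0.5, 0.4, -2.0]
grip_width: 0.033
```

Emit:
play_rows(
  dp=[
    [-0.09,0.28,0],
    [-0.19,0.56,0],
    [-0.29,0.84,0],
  ],
  roll=[0,0,0],
)

```text
clock: 6.2
ee_pos: [0.4982, -0.0308, 0.2474]
ee_rot: [[0.954, 0.301, -0.001], [0.301, -0.954, 0.0], [-0.001, -0.001, -1.0]]
force: [1.5, -0.7, -1.8]
grip_width: 0.0325
```

Emit:
play_rows(
  dp=[
    [-0.09,0.28,0],
    [-0.19,0.56,0],
    [-0.29,0.84,0],
  ],
  roll=[0,0,0],
)

```text
clock: 6.5
ee_pos: [0.4945, -0.1641, 0.2474]
ee_rot: [[0.954, 0.3, -0.001], [0.3, -0.954, 0.001], [-0.001, -0.001, -1.0]]
force: [1.1, 1.7, -1.6]
grip_width: 0.0329
```

Emit:
play_rows(
  dp=[
    [-0.09,0.28,0],
    [-0.19,0.56,0.1],
    [-0.29,0.84,0.3],
    [-0.29,0.84,0.5],
    [-0.29,0.84,0.5],
    [-0.29,0.84,0.5],
  ],
  roll=[0,0,0,0,0,0],
)

```text
clock: 7.1
ee_pos: [0.4909, -0.2948, 0.1724]
ee_rot: [[0.954, 0.3, -0.003], [0.3, -0.954, 0.002], [-0.002, -0.003, -1.0]]
force: [-0.1, -0.5, -0.5]
grip_width: 0.0326
```

```bash
python3 - <<'E'
from h import *
s=robot.get_state();p=s['ee_pos'];a=snap('wrist','w_pl'); t=snap('top','t_pl')
print(p,(np.array([.492,-.2952,.111])-p)@s['ee_rot']/.15,s['force'])
f=[p[0],p[1],p[2]+.027]
print(proj('wrist',f,'w_pl'),proj('wrist',[.492,-.2952,.118],'w_pl'))
x=cv2.resize(a[150:330,220:420,::-1],(600,540));cv2.imwrite('pics/c3.png',x)
E
```

```text
[ 0.49086146 -0.29483948  0.17243316] [0.00728022 0.00581194 0.40952585] [-0.0670084  -0.53535863 -0.54843407]
[313.14856251 343.32191336] [314.68466104 263.61639057]
```

View pics/c3.png

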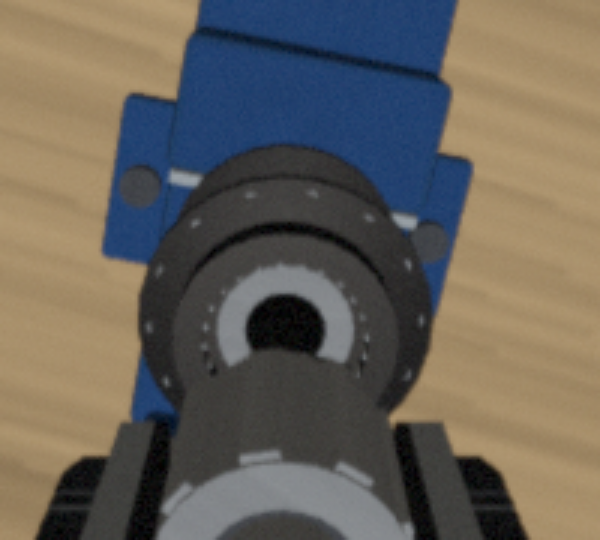

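The cup's bore at native column 315 lines up with the gripped freehub at about 315. The fore-aft prediction also matches, so I'll lower it into the rim.

Emit:
play_rows(
  dp=[
    [0.007,0.005,0.08],
    [0.007,0.005,0.16],
    [0.007,0.005,0.22],
    [0.007,0.005,0.25],
    [0.007,0.005,0.265],
    [0.007,0.005,0.265],
  ],
  roll=[0,0,0,0,0,0],
)

```text
clock: 7.8
ee_pos: [0.4927, -0.2961, 0.1333]
ee_rot: [[0.954, 0.3, -0.001], [0.3, -0.954, 0.0], [-0.0, -0.001, -1.0]]
force: [0.1, -0.4, -1.6]
grip_width: 0.0329
```

Emit:
play_rows(
  dp=[
    [0,0,0.007],
    [0,0,0.014],
    [0,0,0.02],
    [0,0,0.02],
  ],
  roll=[0,0,0,0],
)

```text
clock: 8.2
ee_pos: [0.493, -0.2963, 0.1308]
ee_rot: [[0.954, 0.3, 0.0], [0.3, -0.954, -0.0], [0.0, 0.0, -1.0]]
force: [1.0, -1.0, -1.1]
grip_width: 0.0331
```

Emit:
play_rows(
  dp=[
    [0,0,0.005],
    [0,0,0.01],
    [0,0,0.015],
    [0,0,0.015],
  ],
  roll=[0,0,0,0],
)

```text
clock: 8.6
ee_pos: [0.4929, -0.2962, 0.1284]
ee_rot: [[0.954, 0.3, -0.0], [0.3, -0.954, 0.0], [-0.0, -0.0, -1.0]]
force: [0.7, 0.7, -0.6]
grip_width: 0.0327
```

Emit:
play_rows(
  dp=[
    [0,0,0.004],
    [0,0,0.008],
    [0,0,0.008],
  ],
  roll=[0,0,0],
)

```text
clock: 8.9
ee_pos: [0.4931, -0.2963, 0.128]
ee_rot: [[0.954, 0.3, 0.0], [0.3, -0.954, -0.0], [0.0, 0.0, -1.0]]
force: [-2.4, 1.7, 4.8]
grip_width: 0.0326
```

Emit:
play_rows(
  dp=[
    [0,0,0],
    [0,0,0],
    [0,0,0],
    [0,0,0],
    [0,0,0],
    [0,0,0],
  ],
  roll=[0,0,0,0,0,0],
  gripper=-0.4,
)

```text
clock: 9.5
ee_pos: [0.4929, -0.2962, 0.1273]
ee_rot: [[0.954, 0.3, -0.0], [0.3, -0.954, 0.0], [-0.0, -0.0, -1.0]]
force: [-0.8, -0.8, 0.2]
grip_width: 0.0596
```

Emit:
play_rows(
  dp=[
    [0,0,-0.1],
    [0,0,-0.3],
    [0,0,-0.6],
    [0,0,-0.85],
    [0,0,-0.85],
    [0,0,-0.85],
    [0,0,-0.85],
  ],
  roll=[0,0,0,0,0,0,0],
)

```text
clock: 10.2
ee_pos: [0.4926, -0.2959, 0.2543]
ee_rot: [[0.954, 0.3, -0.001], [0.3, -0.954, 0.001], [-0.001, -0.001, -1.0]]
force: [-0.5, 0.8, -0.7]
grip_width: 0.0597
```

```bash
python3 - <<'E'
from h import *
s=robot.get_state();a=snap('wrist','w_s')
print(s['ee_pos'],s['force'],proj('wrist',[.4925,-.2955,.155],'w_s'))
cv2.imwrite('pics/c4.png',cv2.resize(a[170:330,220:420,::-1],(600,480)))
E
```

```text
[ 0.4925625  -0.29594642  0.2543207 ] [-0.52754023  0.80546243 -0.68665396] [312.74518534 242.51594733]
```

View pics/c4.png

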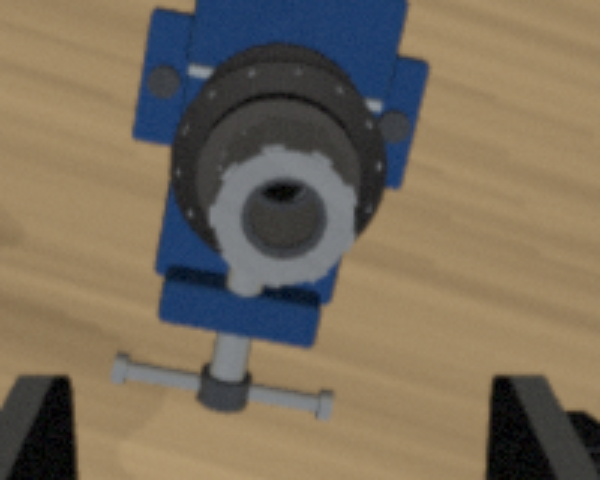

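The freehub stands upright in the cup, with its bore at native (315,242). I'll measure its offset from the flange.

```bash
python3 - <<'E'
from h import *
for f,b in(('w_hub',(330,260)),('w_s',(330,260))):
    a=np.load(f'pics/{f}.npy'); h=cv2.cvtColor(a,cv2.COLOR_RGB2HSV)
    m=((h[...,1]<70)).astype(np.uint8)
    w=np.zeros_like(m); cv2.circle(w,(317,228) ,44,1,-1) if f=='w_hub' else cv2.circle(w,(313,224),44,1,-1)
    m&=w; m=cv2.morphologyEx(m,2,np.ones((3,3)))
    for r in range(205,245,5):
        x=np.flatnonzero(m[r,250:380])+250
        # longest run
        g=np.split(x,np.flatnonzero(np.diff(x)>2)+1); g=max(g,key=len); print(f,r,g[0],g[-1],(g[0]+g[-1])/2)
a=np.load('pics/w_s.npy'); gr=cv2.cvtColor(a,cv2.COLOR_RGB2GRAY); m=((gr>88)&(cv2.cvtColor(a,cv2.COLOR_RGB2HSV)[...,1]<70)).astype(np.uint8)
w=np.zeros_like(m); cv2.circle(w,(315,242),27,1,-1); m&=w
cn=max(cv2.findContours(m,0,1)[0],key=cv2.contourArea); print(cv2.minEnclosingCircle(cn))
E
```

```text
w_hub 205 291 352 321.5
w_hub 210 288 357 322.5
w_hub 215 285 359 322.0
w_hub 220 282 354 318.0
w_hub 225 282 311 296.5
w_hub 230 283 309 296.0
w_hub 235 284 312 298.0
w_hub 240 285 351 318.0
w_s 205 283 346 314.5
w_s 210 281 354 317.5
w_s 215 279 354 316.5
w_s 220 278 347 312.5
w_s 225 277 347 312.0
w_s 230 277 347 312.0
w_s 235 279 311 295.0
w_s 240 281 344 312.5
((314.2745056152344, 243.19126892089844), 25.551443099975586)
```

The camera puts the freehub about 1.3 mm off the hub axis, within the play. A quick regrasp will centre it.

Emit:
play_rows(
  dp=[
    [0,-0.0075,0.2],
    [0,-0.0075,0.5],
    [0,-0.0075,0.75],
    [0,-0.0075,0.84],
    [0,-0.0075,0.84],
    [0,-0.0075,0.84],
  ],
  roll=[0,0,0,0,0,0],
)

```text
clock: 10.85
ee_pos: [0.4931, -0.2955, 0.1301]
ee_rot: [[0.954, 0.3, 0.001], [0.3, -0.954, -0.001], [0.001, 0.001, -1.0]]
force: [0.3, 0.1, 1.0]
grip_width: 0.0598
```

Emit:
play_rows(
  dp=[
    [0,0,0],
    [0,0,0],
    [0,0,0],
    [0,0,0],
    [0,0,0],
    [0,0,0],
  ],
  roll=[0,0,0,0,0,0],
  gripper=1,
)

```text
clock: 11.45
ee_pos: [0.494, -0.2961, 0.1317]
ee_rot: [[0.954, 0.3, 0.004], [0.3, -0.954, -0.003], [0.003, 0.004, -1.0]]
force: [-1.2, 1.2, 6.7]
grip_width: 0.0327
```

Emit:
play_rows(
  dp=[
    [0,-0.01,0],
    [0,-0.02,0],
    [0,-0.02,0],
  ],
  roll=[0,0,0],
)

```text
clock: 11.75
ee_pos: [0.4933, -0.2941, 0.1317]
ee_rot: [[0.954, 0.3, 0.004], [0.3, -0.954, -0.004], [0.003, 0.005, -1.0]]
force: [0.9, -3.3, 7.3]
grip_width: 0.0326
```

Emit:
play_rows(
  dp=[
    [0,0.013,0],
    [0,0.027,0],
    [0,0.035,0],
    [0,0.035,0],
  ],
  roll=[0,0,0,0],
)

```text
clock: 12.15
ee_pos: [0.4942, -0.296, 0.1316]
ee_rot: [[0.954, 0.301, 0.002], [0.301, -0.954, 0.002], [0.002, -0.001, -1.0]]
force: [-5.4, 10.9, 16.3]
grip_width: 0.0325
```

Emit:
play_rows(
  dp=[
    [0.01,-0.015,0],
    [0.02,-0.015,0],
    [0.02,-0.015,0],
  ],
  roll=[0,0,0],
)

```text
clock: 12.45
ee_pos: [0.4949, -0.2956, 0.1317]
ee_rot: [[0.954, 0.3, -0.001], [0.3, -0.954, -0.003], [-0.002, 0.002, -1.0]]
force: [-11.5, 0.4, 16.7]
grip_width: 0.0328
```

Emit:
play_rows(
  dp=[
    [-0.013,0,0],
    [-0.027,0,0],
    [-0.04,0,0],
    [-0.04,0,0],
  ],
  roll=[0,0,0,0],
)

```text
clock: 12.85
ee_pos: [0.4922, -0.2965, 0.1317]
ee_rot: [[0.954, 0.3, 0.006], [0.3, -0.954, -0.002], [0.005, 0.004, -1.0]]
force: [5.2, 1.9, 6.3]
grip_width: 0.0326
```

Emit:
play_rows(
  dp=[
    [0.007,-0.006,-0.006],
    [0.013,-0.012,-0.008],
    [0.013,-0.012,-0.008],
    [0.013,-0.012,-0.008],
  ],
  roll=[0,0,0,0],
)

```text
clock: 13.25
ee_pos: [0.4917, -0.2949, 0.1317]
ee_rot: [[0.954, 0.3, 0.002], [0.3, -0.954, -0.003], [0.001, 0.003, -1.0]]
force: [-0.0, -3.4, 6.7]
grip_width: 0.0326
```

Emit:
play_rows(
  dp=[
    [0,0,0],
    [0,0,0],
    [0,0,0],
    [0,0,0],
    [0,0,0],
  ],
  roll=[0,0,0,0,0],
  gripper=-0.4,
)

```text
clock: 13.75
ee_pos: [0.4909, -0.2936, 0.1297]
ee_rot: [[0.954, 0.3, -0.001], [0.3, -0.954, 0.0], [-0.0, -0.001, -1.0]]
force: [-0.9, -1.0, 0.7]
grip_width: 0.0599
```

Emit:
play_rows(
  dp=[
    [0,0,-0.15],
    [0,0,-0.4],
    [0,0,-0.7],
    [0,0,-0.8],
    [0,0,-0.8],
    [0,0,-0.8],
  ],
  roll=[0,0,0,0,0,0],
)

```text
clock: 14.35
ee_pos: [0.4909, -0.2936, 0.2492]
ee_rot: [[0.954, 0.3, -0.001], [0.3, -0.954, 0.0], [-0.0, -0.001, -1.0]]
force: [0.1, -0.3, -0.5]
grip_width: 0.0599
```

```bash
python3 - <<'E'
from h import *
s=robot.get_state();a=snap('wrist','w_s2')
print(s['ee_pos'],proj('wrist',[.492,-.2948,.155],'w_s2'))
cv2.imwrite('pics/c5.png',cv2.resize(a[170:330,220:420,::-1],(600,480)))
E
```

```text
[ 0.49088259 -0.29358937  0.2491749 ] [315.43252963 243.89984404]
```

View pics/c5.png

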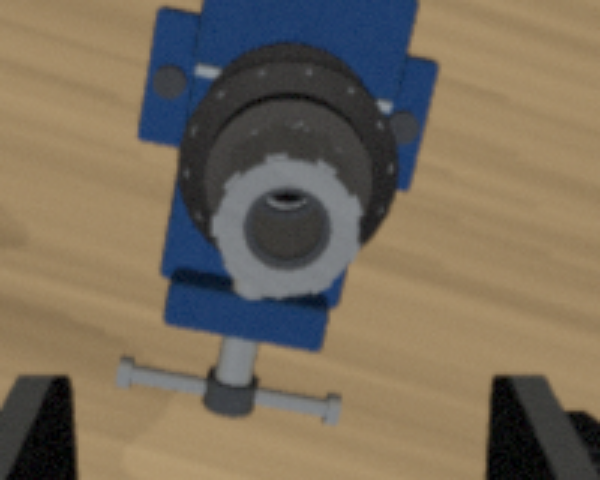

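Emit:
play_rows(
  dp=[
    [0,0,0],
    [0,0,0],
    [0,0,0],
    [0,0,0],
  ],
  roll=[-0.25,-0.5,-0.75,-0.9],
)

```text
clock: 14.8
ee_pos: [0.4901, -0.293, 0.2472]
ee_rot: [[0.71, 0.704, -0.004], [0.704, -0.71, 0.003], [-0.001, -0.004, -1.0]]
force: [0.0, -0.2, 0.6]
grip_width: 0.0598
```

Emit:
play_rows(
  dp=[
    [0.17,-0.12,0],
    [0.34,-0.24,0],
    [0.5,-0.36,0],
    [0.66,-0.48,0],
  ],
  roll=[-0.25,-0.5,-0.75,-0.9],
)

```text
clock: 15.2
ee_pos: [0.5102, -0.1714, 0.2473]
ee_rot: [[0.313, 0.95, -0.004], [0.95, -0.313, 0.002], [0.001, -0.004, -1.0]]
force: [-0.3, -0.7, -0.4]
grip_width: 0.0599
```

Emit:
play_rows(
  dp=[
    [0.2,-0.03,0],
    [0.4,-0.06,0],
    [0.6,-0.1,0],
    [0.8,-0.13,0],
    [0.8,-0.13,0],
    [0.8,-0.13,0],
  ],
  roll=[-0.25,-0.5,-0.75,-0.91,-0.91,-0.91],
)

```text
clock: 15.8
ee_pos: [0.53, -0.0524, 0.248]
ee_rot: [[-0.153, 0.988, -0.003], [0.988, 0.153, 0.0], [0.001, -0.003, -1.0]]
force: [-0.2, 0.2, -0.2]
grip_width: 0.0595
```

```bash
python3 - <<'E'
from h import *
s=robot.get_state();print(s['ee_pos'],s['ee_rot'],s['qpos'],(np.array([.5365,.0069,.161])-s['ee_pos'])@s['ee_rot']/.15)
E
```

```text
[ 0.53004385 -0.05241006  0.24795258] [[-1.53022372e-01  9.88217018e-01 -3.35832672e-03]
 [ 9.88222356e-01  1.53024368e-01  3.44136147e-04]
 [ 8.53987019e-04 -3.26611301e-03 -9.99994302e-01]] [-1.94619452e-01 -5.55567485e-02  1.64857251e+00 -3.11893645e-04
  1.55193837e+00 -3.48240442e-01] [0.38366222 0.10493307 0.5796721 ]
```

The freehub now looks centred on the flange: its bore is at crop x 287 and the flange centre at 289. Next, above the axle.

Emit:
play_rows(
  dp=[
    [0.15,0.04,0],
    [0.3,0.08,0],
    [0.384,0.105,0],
    [0.384,0.105,0],
    [0.384,0.105,0],
  ],
  roll=[0,0,0,0,0],
)

```text
clock: 16.3
ee_pos: [0.5376, 0.0055, 0.2496]
ee_rot: [[-0.152, 0.988, -0.001], [0.988, 0.152, -0.001], [-0.0, -0.001, -1.0]]
force: [-0.8, -0.2, -0.4]
grip_width: 0.0596
```

```bash
python3 - <<'E'
from h import *
s=robot.get_state();a=snap('wrist','w_a2')
q=proj('wrist',[.5365,.0069,.161],'w_a2');print(s['ee_pos'],q)
u,v=q.astype(int);print(u,v)
cv2.imwrite('pics/c6.png',cv2.resize(a[v-40:v+40,u-40:u+40,::-1],(560,560),interpolation=2))
E
```

```text
[0.53755685 0.00547432 0.24957621] [311.23538546 243.99355961]
311 243
```

View pics/c6.png

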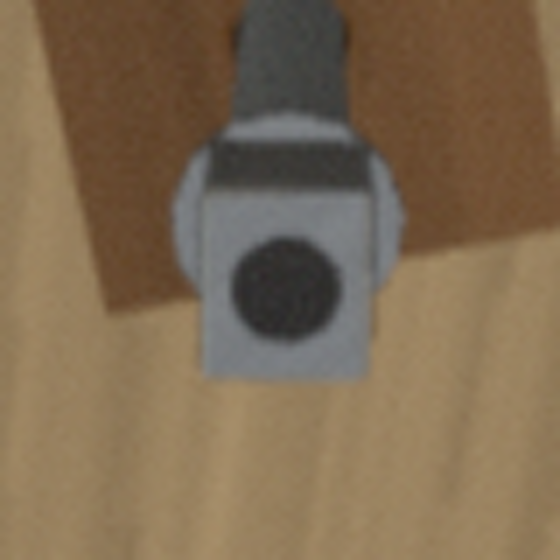

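The head is square to the jaws, with its hole at native (312,244), within 1 mm of prediction. Descending to grip.

Emit:
play_rows(
  dp=[
    [0.009,-0.004,0.2],
    [0.009,-0.004,0.45],
    [0.009,-0.004,0.62],
    [0.009,-0.004,0.71],
    [0.009,-0.004,0.71],
    [0.009,-0.004,0.71],
  ],
  roll=[0,0,0,0,0,0],
)

```text
clock: 16.95
ee_pos: [0.5376, 0.007, 0.1447]
ee_rot: [[-0.152, 0.988, 0.001], [0.988, 0.152, -0.0], [-0.0, 0.001, -1.0]]
force: [0.0, 0.0, 0.2]
grip_width: 0.0597
```

Emit:
play_rows(
  dp=[
    [0,0,0],
    [0,0,0],
    [0,0,0],
    [0,0,0],
    [0,0,0],
    [0,0,0],
    [0,0,0],
    [0,0,0],
  ],
  roll=[0,0,0,0,0,0,0,0],
  gripper=1,
)

```text
clock: 17.75
ee_pos: [0.5377, 0.0075, 0.145]
ee_rot: [[-0.153, 0.988, 0.002], [0.988, 0.153, -0.0], [-0.001, 0.002, -1.0]]
force: [-1.3, 0.0, 6.5]
grip_width: 0.0153
```

Emit:
play_rows(
  dp=[
    [0,0,-0.15],
    [0,0,-0.4],
    [0,0,-0.7],
    [0,0,-1.0],
    [0,0,-1.0],
  ],
  roll=[0,0,0,0,0],
)

```text
clock: 18.25
ee_pos: [0.5401, 0.0074, 0.3021]
ee_rot: [[-0.153, 0.988, 0.013], [0.988, 0.153, -0.001], [-0.003, 0.012, -1.0]]
force: [0.7, 0.6, -0.1]
grip_width: 0.0155
```

Emit:
play_rows(
  dp=[
    [-0.1,-0.03,-0.1],
    [-0.35,-0.11,-0.2],
    [-0.65,-0.2,-0.2],
    [-0.97,-0.305,-0.2],
    [-0.97,-0.305,-0.2],
  ],
  roll=[0,0,0,0,0],
)

```text
clock: 18.75
ee_pos: [0.5119, -0.1492, 0.3227]
ee_rot: [[-0.146, 0.989, -0.003], [0.989, 0.146, -0.002], [-0.001, -0.003, -1.0]]
force: [-0.1, -0.2, -0.8]
grip_width: 0.0156
```

Emit:
play_rows(
  dp=[
    [-0.25,-0.08,0],
    [-0.5,-0.16,0],
    [-0.75,-0.24,0],
    [-0.97,-0.305,0],
    [-0.97,-0.305,0],
    [-0.97,-0.305,0],
    [-0.97,-0.305,0],
  ],
  roll=[0.2,0.4,0.6,0.8,0.9,0.9,0.9],
)

```text
clock: 19.45
ee_pos: [0.4906, -0.2937, 0.323]
ee_rot: [[0.311, 0.95, -0.001], [0.95, -0.311, 0.001], [0.001, -0.001, -1.0]]
force: [-0.6, 0.5, -0.5]
grip_width: 0.0149
```

```bash
python3 - <<'E'
from h import *
s=robot.get_state();a=snap('wrist','w_b');snap('scene','s_b')
print(s['ee_pos'],s['ee_rot'].round(3).tolist(),s['qpos'],s['grip_width'],(np.array([.4919,-.2949,.29])-s['ee_pos'])@s['ee_rot']/.15)
p=s['ee_pos'];print(proj('wrist',[.4919,-.2949,.155],'w_b'),proj('wrist',p+[0,0,-.135],'w_b'),proj('scene',p+[0,0,-.135]),proj('scene',[.4919,-.2949,.155]))
b=np.load('pics/s_b.npy')
cv2.imwrite('pics/c7.png',np.hstack([cv2.resize(a[160:400,200:440,::-1],(400,400)),cv2.resize(b[150:290,130:270,::-1],(400,400))]))
E
```

```text
[ 0.49057205 -0.29365329  0.32297967] [[0.311, 0.95, -0.001], [0.95, -0.311, 0.001], [0.001, -0.001, -1.0]] [-6.29171240e-01  3.55642968e-02  1.42291690e+00  1.82362950e-04
  1.68447819e+00 -3.12718775e-01] 0.014850021499182936 [-0.00527422  0.01127346  0.21984753]
[314.73064915 220.24014186] [312.79144214 229.0368147 ] [189.06245215 214.236063  ] [191.74963525 224.51991584]
```

View pics/c7.png

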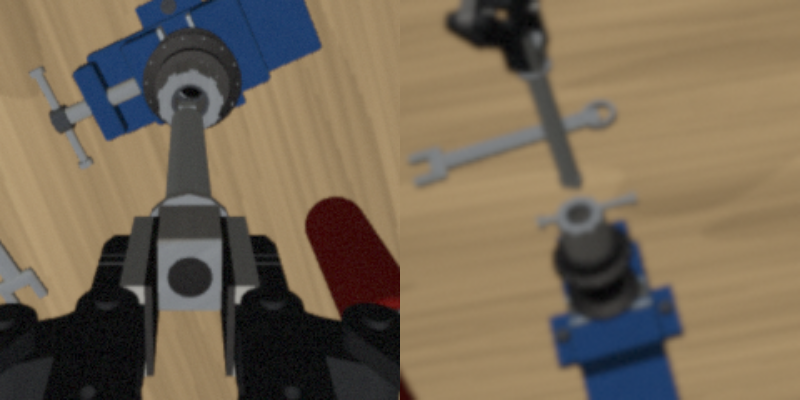

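The axle hangs plumb and its tip lines up with the freehub bore within about 1 mm, well inside the lead-in. Descending while watching forces.

Emit:
play_rows(
  dp=[
    [-0.005,0.007,0.07],
    [-0.005,0.007,0.14],
    [-0.005,0.007,0.2],
    [-0.005,0.007,0.25],
    [-0.005,0.007,0.28],
    [-0.005,0.007,0.3],
    [-0.005,0.007,0.3],
  ],
  roll=[0,0,0,0,0,0,0],
)

```text
clock: 20.25
ee_pos: [0.4914, -0.295, 0.278]
ee_rot: [[0.313, 0.95, -0.001], [0.95, -0.313, 0.0], [0.0, -0.001, -1.0]]
force: [-0.7, 0.5, -2.7]
grip_width: 0.0154
```

Emit:
play_rows(
  dp=[
    [0,0,0.02],
    [0,0,0.04],
    [0,0,0.06],
    [0,0,0.06],
  ],
  roll=[0,0,0,0],
)

```text
clock: 20.65
ee_pos: [0.4915, -0.2949, 0.269]
ee_rot: [[0.313, 0.95, -0.001], [0.95, -0.313, 0.0], [0.0, -0.001, -1.0]]
force: [-0.3, -0.0, -1.1]
grip_width: 0.0157
```

Emit:
play_rows(
  dp=[
    [0,0,0.02],
    [0,0,0.04],
    [0,0,0.06],
    [0,0,0.08],
    [0,0,0.1],
    [0,0,0.12],
    [0,0,0.13],
    [0,0,0.13],
  ],
  roll=[0,0,0,0,0,0,0,0],
)

```text
clock: 21.45
ee_pos: [0.4915, -0.295, 0.2495]
ee_rot: [[0.313, 0.95, -0.0], [0.95, -0.313, 0.0], [0.0, -0.001, -1.0]]
force: [1.2, -0.1, -2.0]
grip_width: 0.0154
```

Emit:
play_rows(
  dp=[
    [0,0,0.013],
    [0,0,0.026],
    [0,0,0.04],
    [0,0,0.04],
  ],
  roll=[0,0,0,0],
)

```text
clock: 21.85
ee_pos: [0.4916, -0.2951, 0.2439]
ee_rot: [[0.313, 0.95, 0.0], [0.95, -0.313, -0.0], [-0.0, 0.0, -1.0]]
force: [0.4, -0.5, -0.5]
grip_width: 0.0155
```

Emit:
play_rows(
  dp=[
    [0,0,0.03],
    [0,0,0.06],
    [0,0,0.1],
    [0,0,0.14],
    [0,0,0.18],
    [0,0,0.22],
    [0,0,0.26],
    [0,0,0.3],
    [0,0,0.32],
    [0,0,0.32],
  ],
  roll=[0,0,0,0,0,0,0,0,0,0],
)

```text
clock: 22.85
ee_pos: [0.4914, -0.2949, 0.1953]
ee_rot: [[0.313, 0.95, -0.001], [0.95, -0.313, 0.0], [0.0, -0.001, -1.0]]
force: [0.9, -1.0, -2.1]
grip_width: 0.0154
```

Emit:
play_rows(
  dp=[
    [0,0,0.015],
    [0,0,0.03],
    [0,0,0.045],
    [0,0,0.06],
    [0,0,0.07],
    [0,0,0.07],
  ],
  roll=[0,0,0,0,0,0],
)

```text
clock: 23.45
ee_pos: [0.4916, -0.2951, 0.1854]
ee_rot: [[0.313, 0.95, -0.0], [0.95, -0.313, 0.0], [0.0, -0.0, -1.0]]
force: [0.4, -0.5, -1.2]
grip_width: 0.0155
```

Emit:
play_rows(
  dp=[
    [0,0,0.015],
    [0,0,0.03],
    [0,0,0.045],
    [0,0,0.06],
    [0,0,0.07],
    [0,0,0.075],
    [0,0,0.075],
  ],
  roll=[0,0,0,0,0,0,0],
)

```text
clock: 24.15
ee_pos: [0.4919, -0.2953, 0.1749]
ee_rot: [[0.313, 0.95, 0.001], [0.95, -0.313, -0.001], [-0.0, 0.001, -1.0]]
force: [0.0, -0.9, 4.5]
grip_width: 0.0159
```

Contact with the end cap at TCP z 0.1749, as expected. Now a light press, sweeping in small turns.

Emit:
play_rows(
  dp=[
    [0,0,0.004],
    [0,0,0.006],
    [0,0,0.006],
    [0,0,0.006],
    [0,0,0.006],
  ],
  roll=[0.07,0.14,0.2,0.25,0.25],
)

```text
clock: 24.65
ee_pos: [0.4923, -0.2955, 0.1747]
ee_rot: [[0.435, 0.9, 0.002], [0.9, -0.435, -0.001], [-0.0, 0.002, -1.0]]
force: [-0.4, 0.1, 7.8]
grip_width: 0.0155
```

Emit:
play_rows(
  dp=[
    [0,0,0],
    [0,0,0],
    [0,0,0],
    [0,0,0],
  ],
  roll=[0.08,0.16,0.25,0.25],
)

```text
clock: 25.05
ee_pos: [0.4923, -0.2955, 0.1748]
ee_rot: [[0.549, 0.836, 0.002], [0.836, -0.549, -0.001], [-0.0, 0.002, -1.0]]
force: [0.2, 0.6, 8.3]
grip_width: 0.0156
```

Emit:
play_rows(
  dp=[
    [0,0,0],
    [0,0,0],
    [0,0,0],
    [0,0,0],
  ],
  roll=[0.08,0.16,0.25,0.25],
)

```text
clock: 25.45
ee_pos: [0.4922, -0.2956, 0.1748]
ee_rot: [[0.654, 0.757, 0.002], [0.757, -0.654, -0.001], [0.0, 0.002, -1.0]]
force: [-0.7, -0.8, 7.7]
grip_width: 0.0154
```

Emit:
play_rows(
  dp=[
    [0,0,0],
    [0,0,0],
    [0,0,0],
    [0,0,0],
  ],
  roll=[0.08,0.16,0.25,0.25],
)

```text
clock: 25.85
ee_pos: [0.4922, -0.2956, 0.1748]
ee_rot: [[0.747, 0.665, 0.002], [0.665, -0.747, -0.001], [0.0, 0.002, -1.0]]
force: [-0.9, -0.2, 9.5]
grip_width: 0.0157
```

Emit:
play_rows(
  dp=[
    [0,0,0],
    [0,0,0],
    [0,0,0],
    [0,0,0],
  ],
  roll=[0.08,0.16,0.25,0.25],
)

```text
clock: 26.25
ee_pos: [0.4922, -0.2957, 0.1748]
ee_rot: [[0.827, 0.562, 0.002], [0.562, -0.827, -0.002], [0.001, 0.002, -1.0]]
force: [-0.9, -0.7, 8.0]
grip_width: 0.0154
```

Emit:
play_rows(
  dp=[
    [0,0,0],
    [0,0,0],
    [0,0,0],
    [0,0,0],
  ],
  roll=[0.08,0.16,0.25,0.25],
)

```text
clock: 26.65
ee_pos: [0.4922, -0.2957, 0.1748]
ee_rot: [[0.894, 0.449, 0.002], [0.449, -0.894, -0.002], [0.001, 0.002, -1.0]]
force: [-0.5, -0.8, 8.6]
grip_width: 0.0152
```

Emit:
play_rows(
  dp=[
    [0,0,0],
    [0,0,0],
    [0,0,0],
    [0,0,0],
  ],
  roll=[0.08,0.16,0.25,0.25],
)

```text
clock: 27.05
ee_pos: [0.4921, -0.2956, 0.1747]
ee_rot: [[0.945, 0.328, 0.001], [0.328, -0.945, -0.001], [0.001, 0.002, -1.0]]
force: [-0.6, 0.7, 8.3]
grip_width: 0.0155
```

Emit:
play_rows(
  dp=[
    [0,0,0],
    [0,0,0],
    [0,0,0],
    [0,0,0],
  ],
  roll=[0.08,0.16,0.25,0.25],
)

```text
clock: 27.45
ee_pos: [0.492, -0.2957, 0.1747]
ee_rot: [[0.979, 0.202, 0.001], [0.202, -0.979, -0.002], [0.001, 0.002, -1.0]]
force: [-0.9, -0.4, 8.2]
grip_width: 0.0156
```

Emit:
play_rows(
  dp=[
    [0,0,0],
    [0,0,0],
    [0,0,0],
    [0,0,0],
  ],
  roll=[0.08,0.16,0.25,0.25],
)

```text
clock: 27.85
ee_pos: [0.492, -0.2957, 0.1747]
ee_rot: [[0.997, 0.073, 0.001], [0.073, -0.997, -0.002], [0.001, 0.002, -1.0]]
force: [-1.3, -0.4, 8.4]
grip_width: 0.0156
```

Emit:
play_rows(
  dp=[
    [0,0,0],
    [0,0,0],
    [0,0,0],
    [0,0,0],
  ],
  roll=[0.08,0.16,0.25,0.25],
)

```text
clock: 28.25
ee_pos: [0.492, -0.2957, 0.1747]
ee_rot: [[0.998, -0.058, 0.001], [-0.058, -0.998, -0.002], [0.001, 0.001, -1.0]]
force: [-1.8, -0.0, 8.5]
grip_width: 0.0154
```

Emit:
play_rows(
  dp=[
    [0,0,0],
    [0,0,0],
    [0,0,0],
    [0,0,0],
  ],
  roll=[0.08,0.16,0.25,0.25],
)

```text
clock: 28.65
ee_pos: [0.4919, -0.2956, 0.1746]
ee_rot: [[0.982, -0.188, 0.001], [-0.188, -0.982, -0.001], [0.001, 0.001, -1.0]]
force: [-1.5, -0.1, 7.8]
grip_width: 0.0152
```

Emit:
play_rows(
  dp=[
    [0,0,0],
    [0,0,0],
    [0,0,0],
    [0,0,0],
  ],
  roll=[0.08,0.16,0.25,0.25],
)

```text
clock: 29.05
ee_pos: [0.4918, -0.2956, 0.1745]
ee_rot: [[0.949, -0.315, 0.001], [-0.315, -0.949, -0.001], [0.001, 0.001, -1.0]]
force: [-1.3, -0.5, 7.8]
grip_width: 0.0156
```

Emit:
play_rows(
  dp=[
    [0,0,0],
    [0,0,0],
    [0,0,0],
    [0,0,0],
  ],
  roll=[0.08,0.16,0.25,0.25],
)

```text
clock: 29.45
ee_pos: [0.4918, -0.2956, 0.1744]
ee_rot: [[0.9, -0.436, 0.001], [-0.436, -0.9, -0.001], [0.001, 0.001, -1.0]]
force: [-1.5, -1.2, 7.6]
grip_width: 0.0155
```

Emit:
play_rows(
  dp=[
    [0,0,0],
    [0,0,0],
    [0,0,0],
    [0,0,0],
  ],
  roll=[0.08,0.16,0.25,0.25],
)

```text
clock: 29.85
ee_pos: [0.4917, -0.2955, 0.1743]
ee_rot: [[0.835, -0.55, 0.0], [-0.55, -0.835, -0.001], [0.001, 0.001, -1.0]]
force: [-2.2, -1.0, 7.3]
grip_width: 0.0152
```

Emit:
play_rows(
  dp=[
    [0,0,0],
    [0,0,0],
    [0,0,0],
    [0,0,0],
  ],
  roll=[0.08,0.16,0.25,0.25],
)

```text
clock: 30.25
ee_pos: [0.4916, -0.2954, 0.1741]
ee_rot: [[0.757, -0.654, 0.0], [-0.654, -0.757, -0.001], [0.001, 0.001, -1.0]]
force: [-2.1, -0.9, 6.7]
grip_width: 0.0154
```

Emit:
play_rows(
  dp=[
    [0,0,0],
    [0,0,0],
    [0,0,0],
    [0,0,0],
  ],
  roll=[0.08,0.16,0.25,0.25],
)

```text
clock: 30.65
ee_pos: [0.4911, -0.2951, 0.1729]
ee_rot: [[0.665, -0.746, -0.001], [-0.746, -0.665, 0.0], [-0.001, 0.001, -1.0]]
force: [-0.6, -1.5, 0.0]
grip_width: 0.0154
```

It dropped: z 0.1729, force 0, at −48°. Pressing on down gently.

Emit:
play_rows(
  dp=[
    [0,0,0.007],
    [0,0,0.014],
    [0,0,0.02],
    [0,0,0.02],
  ],
  roll=[0,0,0,0],
)

```text
clock: 31.05
ee_pos: [0.4913, -0.2951, 0.17]
ee_rot: [[0.666, -0.746, -0.001], [-0.746, -0.666, 0.0], [-0.001, 0.0, -1.0]]
force: [-1.3, -1.6, -0.9]
grip_width: 0.0155
```

Emit:
play_rows(
  dp=[
    [0,0,0.007],
    [0,0,0.014],
    [0,0,0.021],
    [0,0,0.026],
    [0,0,0.026],
  ],
  roll=[0,0,0,0,0],
)

```text
clock: 31.55
ee_pos: [0.4915, -0.295, 0.1663]
ee_rot: [[0.666, -0.746, -0.0], [-0.746, -0.666, 0.0], [-0.0, 0.0, -1.0]]
force: [-1.3, -2.8, -0.5]
grip_width: 0.015
```

Emit:
play_rows(
  dp=[
    [0,0,0.006],
    [0,0,0.012],
    [0,0,0.018],
    [0,0,0.018],
  ],
  roll=[0,0,0,0],
)

```text
clock: 31.95
ee_pos: [0.4918, -0.2953, 0.165]
ee_rot: [[0.666, -0.746, 0.001], [-0.746, -0.666, -0.001], [0.001, -0.0, -1.0]]
force: [-5.3, 0.4, 8.3]
grip_width: 0.0155
```

Firm stop at 0.165, which is home. Easing off, releasing and lifting clear.

Emit:
play_rows(
  dp=[
    [0,0,-0.009],
    [0,0,-0.009],
  ],
  roll=[0,0],
)

```text
clock: 32.15
ee_pos: [0.4916, -0.295, 0.1651]
ee_rot: [[0.666, -0.746, -0.0], [-0.746, -0.666, -0.0], [0.0, 0.0, -1.0]]
force: [-2.2, -1.7, 1.2]
grip_width: 0.0156
```

Emit:
play_rows(
  dp=[
    [0,0,0],
    [0,0,0],
    [0,0,0],
    [0,0,0],
    [0,0,0],
    [0,0,0],
  ],
  roll=[0,0,0,0,0,0],
  gripper=-0.4,
)

```text
clock: 32.75
ee_pos: [0.4916, -0.295, 0.1651]
ee_rot: [[0.666, -0.746, -0.0], [-0.746, -0.666, 0.0], [-0.0, -0.0, -1.0]]
force: [0.2, -0.0, -0.3]
grip_width: 0.0594
```

Emit:
play_rows(
  dp=[
    [0,0,-0.1],
    [0,0,-0.25],
    [0,0,-0.45],
    [0,0,-0.6],
    [0,0,-0.6],
    [0,0,-0.6],
  ],
  roll=[0,0,0,0,0,0],
)

```text
clock: 33.35
ee_pos: [0.492, -0.2954, 0.2565]
ee_rot: [[0.666, -0.746, 0.002], [-0.746, -0.666, -0.001], [0.002, -0.001, -1.0]]
force: [0.5, 0.7, -1.1]
grip_width: 0.0595
```

```bash
python3 - <<'E'
from h import *
a=snap('wrist','w_e');b=snap('scene','s_e');s=robot.get_state();print(s['ee_pos'],s['force'])
print(proj('wrist',[.4917,-.295,.181],'w_e'),proj('scene',[.4917,-.295,.181]))
cv2.imwrite('pics/c8.png',np.hstack([cv2.resize(a[160:320,230:390,::-1],(400,400)),cv2.resize(b[170:290,140:260,::-1],(400,400))]))
E
```

```text
[ 0.49118246 -0.29475757  0.25423519] [-0.79586584  0.69186128  0.06601856]
[314.60437918 254.20596188] [189.14878595 216.8534238 ]
```

View pics/c8.png

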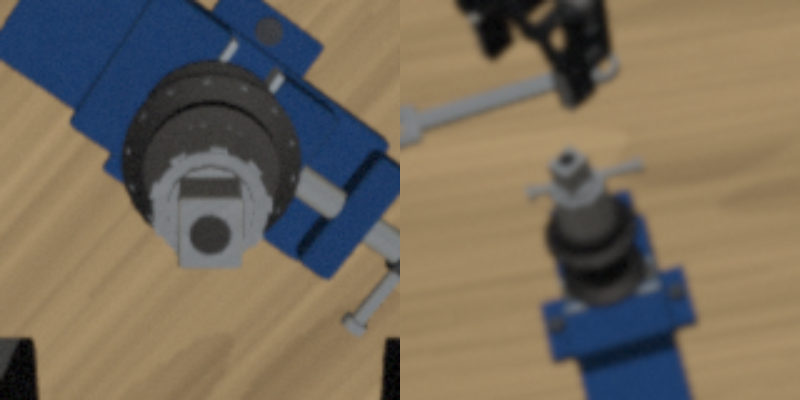

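The head is at native (314,254), against a predicted (314.6,254.2) for home height. The collar lies on the freehub and the gripper is clear, so I'm handing in.

```bash
python3 -c "
from rig import robot
print(robot.sign_off())"
```

```text
the job is handed in; nothing more can be done
None
```

The freehub is seated in the hub's cup, and the long axle is through both and pressed home in the slot. I released everything and handed the job in at about 33 s. The sign-off gave no verdict.

- **Freehub:** I set it in the cup and let go. A camera check suggested it was about 1.3 mm off the hub's axis, inside the 2 mm play. I regripped it, felt for the cup walls and recentred it before releasing again. The forces read while feeling were up to about 17 N.
- **Axle:** It went down freely and stopped on the end cap with the tip at 40 mm, as expected. Turning it with about 8 N of pressure, it dropped into the slot at about −48° (world), roughly −54° from the hub's x. It then stopped firmly at home height (tip about 30 mm), pressed with about 8 N.
- **Last checks:** The final picture shows the collar on the freehub and the axle head within 1 px of where it should be at home height. The gripper is clear, with force readings near zero. I did not measure the axle's tilt or the bystanders directly, but no move went near a bystander.
- **Disagreement:** Camera and touch estimates of the hub's position differed by up to about 1–1.5 mm. It caused no trouble, because the axle passed through freely.

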